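Change over the eyelet setting base

ROBOT

A 6-joint arm with a two-finger parallel gripper is mounted at the origin on a cart in front of the work surface, level with it; the furniture and walls round the work are solid. World frame = base frame: x ahead of the robot, y to its left, z up, the work surface at z = 0. Lengths are in mm, angles in degrees, forces in N, time in s.
With the tool pointing down it reaches from about 350 to 850 mm from the base axis. Payload 8.1 kg.
Tool frame: the origin (TCP) lies where the fingers leave the gripper's body, on its centre line; the fingertips stand 73 mm ahead of it and the grasp point (between the pads) lies 54 mm ahead of it; z points along the fingers, y is the line along which they close (so a half turn about z gives the same grasp; the last joint's range is limited). The gripper opens to 85 mm and grips with 20 to 120 N. Pads are 22 mm wide; open, the fingers measure 114 mm over their backs; the gripper's body (76 mm by 85 mm) begins 54 mm behind the grasp point. The pads swing forward as they close: fully open they stand 13 mm farther back than shut.
Start: joints at [-4.893, 7.471, 85.268, -0, 87.261, -4.893], TCP at [600.005, 0.022, 303.892] pointing down, gripper open.
Joint ranges: [-169.43, 169.43], [-51.17, 129.36], [1.28, 143.12], [-76.62, 256.62], [0, 156.53], [-152.29, 152.29]. Speed limits (degrees/s): [136.94, 136.94, 159.86, 180, 180, 180].

INTERFACE

Orientations are given as [roll, pitch, yaw] about the fixed x, y, z axes, in that order (R = Rz(yaw) Ry(pitch) Rx(roll)).
In Python, from bench import sense, optics, r gives the robot as it stands.
- The arm moves only by the tool servo_tool, never from a script. Its argument "plan" is a list that holds one entry, the list of rows, each a list of 5 numbers: the shift along the world's x, y, z in m, then the turn about the world's z in degrees, then the finger opening in m, from 0 to 0.0854. A call has 1 to 10 rows; each row shifts and turns the commanded pose from where the row before left it; what a row does not reach is not made up. A row lasts 1/10 s, in which the tool goes at most 50 mm and 8.59 degrees, less where a joint would pass 70% of its speed; a pose out of reach is approached as far as the arm can. A call is refused whole if a number of a shift passes 0.05 or a number of a turn 8.59, either way. A call with a gripper value outside its range is refused whole. The fingers move at their own pace and stop on an object; "force" is the grip in N (left out, the last holds). Time passes only in rows, so rows that do not move let the fingers close. It gives the time, the measured TCP pose, the force, the opening and the grip force at its end, in the units of the state.
- sense(): the state, without advancing time (a new reading comes with each control period).
- optics.snapshot(name): name is "scene" or "side" or "wrist"; returns a dict with "frame" (480x640x3 uint8, blue, green, red), "fx", "fy", "cx", "cy" (pixels), "dist_coeffs" ([k1, k2, p1, p2, k3] as OpenCV has them; the pictures are not rectified), "cam_to_world" (4x4, takes a point from camera to world coordinates). Camera axes: x right, y down, z forward; pixel columns grow to the right and rows downward; lengths in mm; the calibration is good to about 2 mm. A picture is of the moment at which its call begins. There is no depth.
- r.hand_in(): hands the job in; it is judged then, once.
The state is a dict: "time": time; "joint_pos": joint angles; "qd": joint speeds; "joint_efforts": joint torques, N m; "tool_pos": TCP position; "tcp_rot": TCP orientation; "ft_force": force on the tool from outside, world axes, zero at the start; "wrist_torque": the same for the moment, N m; "finger_gap": finger opening in mm; "grip_force": force on a finger pad.
Only numpy, scipy, OpenCV 4.12 (cv2) and the standard library are available. Lean on these libraries where they do the work, as an engineer would, in place of code of your own. Each camera call takes 0.05 s, during which the arm holds its last target. There are 200 camera calls.

TASK

Set up for the big curtain eyelets: put the largest steel die on the round setting base, in place of the one left there, and put the other two dies each home in the recess of the wooden die block that is made for it, because they were put back in the wrong places. Do not tip a die over on the way, and do not shift the little pot of eyelets beside the block.

Things in the scene. Friction and masses are not known exactly. Their poses are not given: they have to be found in the camera images.
- die_large: Largest of three turned steel dies: 64 mm in diameter, 43 mm high, with a round boss 36 mm wide in a ring groove on its top; 0.45 kg. At the start it sits proud on top of the block's smallest recess, which it cannot enter. Plain upright wall from 1.5 to 34 mm above the foot, to be held there across the diameter from above. Origin: centre of the underside; round, so yaw does not matter; z up.
- die_medium: Middle steel die: 46 mm in diameter, 42 mm high, with a dished (cup-shaped) top; 0.28 kg. At the start it stands on the setting base. Plain upright wall from 1.5 to 34 mm above the foot, to be held there across the diameter from above. Origin: centre of the underside; round, so yaw does not matter; z up.
- die_small: Smallest steel die: 28 mm in diameter, with a thin pin 10 mm wide on its flat top, 46 mm high over the pin; 0.12 kg. At the start it stands in the block's middle-sized recess, too wide for it. Plain upright wall from 1.5 to 34 mm above the foot, to be held there across the diameter from above. Origin: centre of the underside; round, so yaw does not matter; z up.
- seat_large: Square section (98 mm) of the wooden die block with the widest round recess, 78 mm across, 10 mm deep, for the largest die; empty at the start, and left empty at the end. Any die fits in it. Floor 24 mm and rim 34 mm above the worktop (16 and 26 mm above the origin). Fixed. Origin: centre of its underside, under the recess; the row of three runs along its y, 100 mm apart, in any order.
- seat_medium: Square section (98 mm) of the wooden die block with the middle recess, 60 mm across, 10 mm deep, 7 mm of play all round for the medium die. Floor 24 mm and rim 34 mm above the worktop (16 and 26 mm above the origin). Fixed. Origin: centre of its underside, under the recess; the row of three runs along its y, 100 mm apart, in any order.
- seat_small: Square section (98 mm) of the wooden die block with the narrowest recess, 42 mm across, 10 mm deep, 7 mm of play all round for the small die. Floor 24 mm and rim 34 mm above the worktop (16 and 26 mm above the origin). Fixed. Origin: centre of its underside, under the recess; the row of three runs along its y, 100 mm apart, in any order.
- setting_base: Round dark steel setting base (anvil) standing on the worktop, heavy and fixed: 112 mm in diameter, 20 mm high, with a round recess 79 mm across and 8 mm deep in its top; the recess floor is 12 mm above the worktop. Origin: centre of its underside. Any die fits in it; the large die has 7 mm of play all round.
- eyelet_pot: Round closed pot of eyelets, grey lid, 66 mm in diameter and 30 mm high, loose on the worktop just behind the die block (on the side away from the robot). Not to be moved. Origin: centre of its underside.

How it is judged (in metres and radians):
At the end, for the whole second after the job is handed in: The large die stands flat in the recess of the setting base, the medium die flat in the medium recess and the small die flat in the small recess of the block (each within 11 mm of the recess's centre, its foot within 3 mm of the recess floor, upright within 0.08 rad), all released and at rest (horizontal distance between die_large and setting_base below 0.011 m and z of die_large in the frame of setting_base between 0.009 and 0.015 m and angle between each of die_large, die_medium, die_small's own z axis and vertical below 0.08 rad and linear speed of each of die_large, die_medium, die_small below 0.02 m/s and angular speed of each of die_large, die_medium, die_small below 0.2 rad/s and horizontal distance between die_medium and seat_medium below 0.011 m and z of die_medium in the frame of seat_medium between 0.013 and 0.019 m and horizontal distance between die_small and seat_small below 0.011 m and z of die_small in the frame of seat_small between 0.013 and 0.019 m); the robot touches nothing.
It fails at once if a die is tipped over (more than 0.7 rad from upright) (angle between any of die_large, die_medium, die_small's own z axis and vertical above 0.7 rad).
It fails at once if the pot of eyelets is shifted by more than 20 mm (distance of eyelet_pot from where it was at the start of the episode above 0.02 m).
It also fails if it takes over 90 s, if anything falls off the work surface, if the arm or the gripper's body presses on something with over 40 N, if the wrist force passes 120 N, or if a joint passes its speed limit or range.

## Working session

There is one attempt and no reset: what is moved stays moved. The work goes in short steps, Python scripts to look and compute and a tool call to move; the robot and the scene stay as the last step left them, time stands still between calls to the robot, and variables do not carry over. Pictures are saved under pics/ and viewed, at most 14 in all, crops included, and the job is handed in when it is done.

Besides the shell and the picture viewer there is one more tool, called after "Request:" in YAML: its name, and indented under it one key for each argument. servo_tool: Moves the arm, as the interface text tells. Its arguments: {"type":"object","properties":{"plan":{"type":"array"},"force":{"type":"number"}},"required":["plan"]}

```bash
mkdir -p pics; ls; cat > h.py <<'E'
import sys; sys.path.insert(0,'.')
import numpy as np, cv2
from bench import sense, optics, r
def snap(n,f=None):
    s=optics.snapshot(n)
    if f: cv2.imwrite(f'pics/{f}.png',s['frame'])
    return s
def ray(s,uv):
    K=np.array([[s['fx'],0,s['cx']],[0,s['fy'],s['cy']],[0,0,1]],float)
    p=cv2.undistortPoints(np.array(uv,float).reshape(-1,1,2),K,np.array(s['dist_coeffs'],float)).reshape(-1,2)
    T=np.array(s['cam_to_world']); d=np.c_[p,np.ones(len(p))]@T[:3,:3].T
    return T[:3,3],d
def onz(s,uv,z):
    o,d=ray(s,uv); return o+d*((z-o[2])/d[:,2])[:,None]
def circ(P):  # least squares circle of xy points
    A=np.c_[2*P[:,:2],np.ones(len(P))]; c=np.linalg.lstsq(A,(P[:,:2]**2).sum(1),rcond=None)[0]
    return c[:2],np.sqrt(c[2]+c[:2]@c[:2])
E
python3 - <<'E'
from h import *
for n in('scene','side','wrist'):
    s=snap(n,n+'0'); print(n,np.round(s['cam_to_world'],2).tolist(),s['fx'])
E
```

```text
pics
scene [[0.53, -0.35, 0.77, -19.51], [-0.85, -0.24, 0.47, -412.45], [0.02, -0.9, -0.43, 435.68], [0.0, 0.0, 0.0, 1.0]] 477.36507037862583
side [[0.99, -0.07, 0.11, 489.62], [-0.13, -0.64, 0.75, -845.19], [0.02, -0.76, -0.65, 777.18], [0.0, 0.0, 0.0, 1.0]] 560.6369845055707
wrist [[1.0, 0.0, -0.0, 599.96], [-0.0, -0.96, -0.29, 72.53], [-0.0, 0.29, -0.96, 371.01], [0.0, 0.0, 0.0, 1.0]] 344.8717698586717
```

View pics/scene0.png

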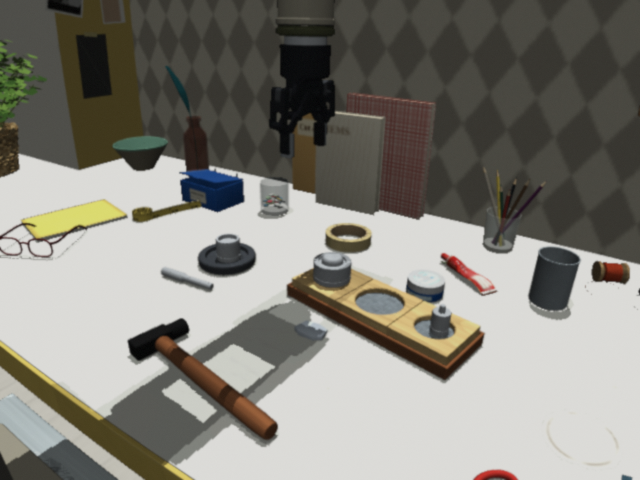

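View pics/side0.png

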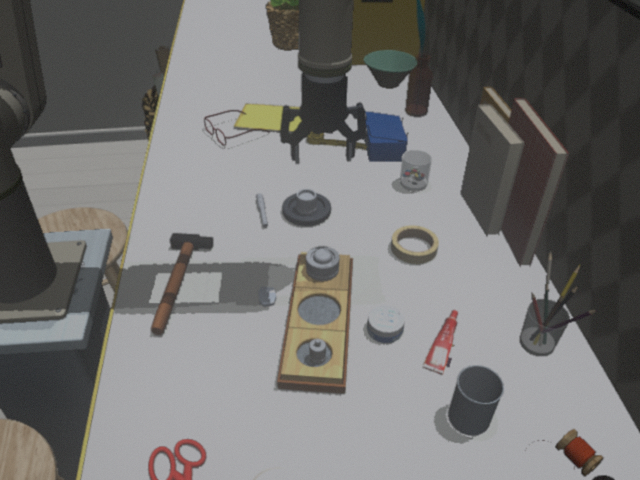

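View pics/wrist0.png

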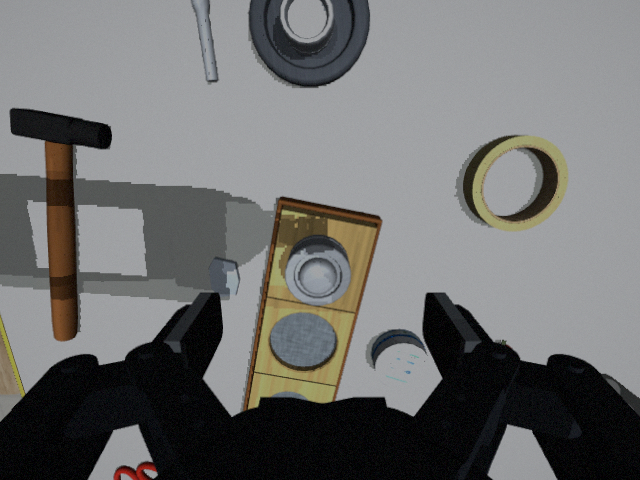

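The side and scene views agree. The base holds the medium die. The block's far section holds the large die at wrist (318,270), the middle recess is empty at (303,340), and the near section holds the small die. I'll move so the base and the row both come into the wrist view.

Request:
servo_tool:
  plan:
    - [[0,0.04,0,0,0.0854],[0,0.04,0,0,0.0854],[0,0.03,0,0,0.0854],[0,0,0,0,0.0854],[0,0,0,0,0.0854]]

```text
time: 0.65
tool_pos: [599.8, 110.5, 303.5]
tcp_rot: [-180.0, 0.0, 90.1]
ft_force: [0.7, -1.3, -1.5]
finger_gap: 85.5
grip_force: 0.0
```

```bash
python3 - <<'E'
from h import *
st=sense();print(st['tool_pos'],st['tcp_rot'],st['finger_gap'],st['time'])
s=snap('wrist','w1')
E
```

```text
[599.77030466 110.53290211 303.45893227] [-1.79958931e+02  2.77779523e-02  9.00999235e+01] 85.54079111489342 0.65
```

Request:
servo_tool:
  plan:
    - [[0,-0.05,0,0,0.0854],[0,-0.05,0,0,0.0854],[0,-0.05,0,0,0.0854],[0,-0.05,0,0,0.0854],[0,0,0,0,0.0854],[0,0,0,0,0.0854]]

```text
time: 1.3
tool_pos: [599.5, -92.5, 303.7]
tcp_rot: [-180.0, -0.0, 89.7]
ft_force: [-0.9, 0.6, 0.2]
finger_gap: 85.3
grip_force: 0.0
```

```bash
python3 - <<'E'
from h import *
st=sense();print(st['tool_pos'],st['tcp_rot'],st['finger_gap'],st['time'])
s=snap('wrist','w2')
a=cv2.imread('pics/w1.png');cv2.imwrite('pics/w12.png',cv2.resize(np.hstack([a[:400],s['frame'][:400]]),(800,250)))
E
```

```text
[599.50118709 -92.49346622 303.68453042] [-1.79975731e+02 -1.08943517e-02  8.97414205e+01] 85.27188337606273 1.3
```

View pics/w1.png

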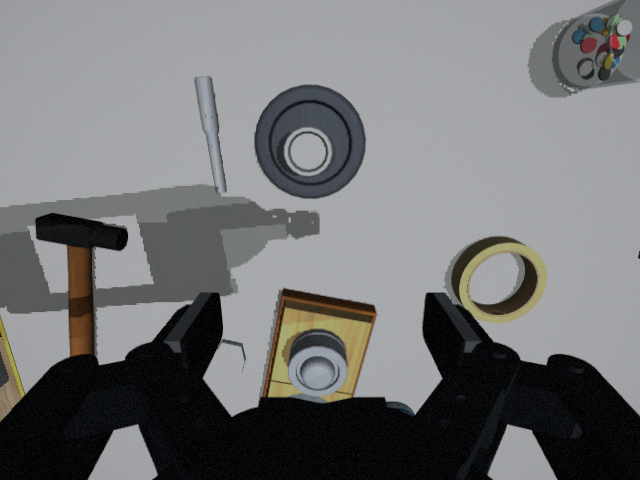

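View pics/w2.png

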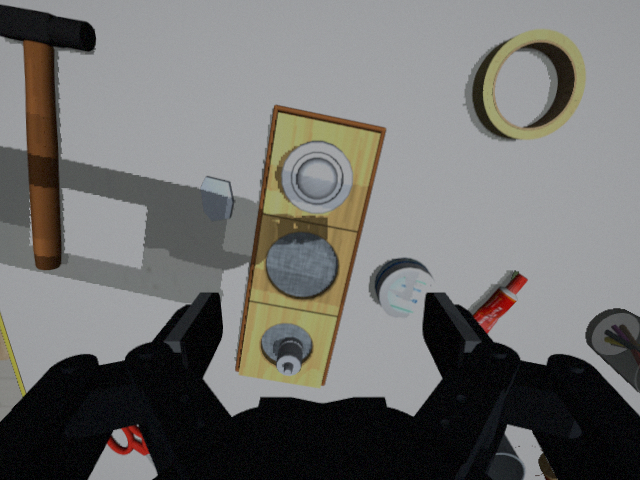

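w1 shows the base ellipse centred near (310,141) with the medium die's ring at (308,152). w2 shows the block top with corners near (276,106), (385,129), (325,384) and (237,370). The large die is at (316,177), the empty recess at (302,265) and the small die's pin top at (291,366).

```bash
cat > m.py <<'E'
from h import *
import pickle
def hull(m,near):
    cs,_=cv2.findContours(m.astype(np.uint8),cv2.RETR_EXTERNAL,cv2.CHAIN_APPROX_NONE)
    cs=[c for c in cs if cv2.pointPolygonTest(cv2.convexHull(c),near,False)>=0]
    return cv2.convexHull(max(cs,key=cv2.contourArea)).reshape(-1,2)
E
python3 - <<'E'
from m import *
s=optics.snapshot('wrist'); T2=np.array(s['cam_to_world'])
i2=s['frame']; hsv=cv2.cvtColor(i2,cv2.COLOR_BGR2HSV)
wood=(hsv[...,0]>12)&(hsv[...,0]<35)&(hsv[...,1]>60)&(hsv[...,2]>90)
h=hull(wood,(302,265)); P=onz(s,h,34)
rect=cv2.minAreaRect(P[:,:2].astype(np.float32)); print('block',rect); print(cv2.boxPoints(rect))
roi=lambda m,x0,y0,x1,y1:np.pad(m[y0:y1,x0:x1],((y0,480-y1),(x0,640-x1)))
steel=(hsv[...,1]<50)
for nm,b,c,z in(('largedie',(268,130,368,222),(316,177),77),('emptyrec',(258,228,345,302),(302,265),34)):
    m=roi(steel,*b); 
    m=cv2.morphologyEx(m.astype(np.uint8),cv2.MORPH_OPEN,np.ones((5,5)))
    q=hull(m,c); print(nm,circ(onz(s,q,z)),cv2.boundingRect(q))
print('small pin',onz(s,[(291,366)],70))
print('pot',onz(s,[(407,290)],30))
# w1: base (camera = same orientation, y shifted by measured TCP difference)
s1=dict(s); T=T2.copy(); T[1,3]+=110.53+92.49; T[0,3]+=.27; s1['cam_to_world']=T
i1=cv2.imread('pics/w1.png'); g=cv2.cvtColor(i1,cv2.COLOR_BGR2GRAY)
q=hull(roi(g<95,235,70,385,204),(280,170)); print('base',circ(onz(s1,q,20)),cv2.boundingRect(q))
h1=cv2.cvtColor(i1,cv2.COLOR_BGR2HSV)
q=hull(roi(g>120,278,120,338,182),(308,152)); print('med',circ(onz(s1,q,54)),cv2.boundingRect(q))
print('largedie w1',onz(s1,[(318,370)],77))
E
```

```text
block ((577.3428955078125, -156.75601196289062), (302.78515625, 106.21211242675781), 78.4594955444336)
[[ 495.02274   -294.46353  ]
 [ 599.08765   -315.7124   ]
 [ 659.6631     -19.048492 ]
 [ 555.59814      2.2003784]]
largedie (array([594.89235538, -60.23176458]), np.float64(30.684018316467743)) (281, 143, 72, 73)
emptyrec (array([ 577.18479125, -157.3683767 ]), np.float64(37.041369210683044)) (266, 234, 71, 64)
small pin [[ 566.7357072  -253.96813136   70.        ]]
pot [[ 691.90654749 -186.97882534   30.        ]]
base (array([587.5732262 , 170.72089076]), np.float64(54.5610707856569)) (255, 85, 111, 113)
med (array([586.84822003, 165.07247995]), np.float64(21.337048923188703)) (284, 127, 48, 49)
largedie w1 [[595.16009544 -50.37041118  77.        ]]
```

```bash
python3 - <<'E'
from m import *
st=sense();print(st['tool_pos'],st['time'])
s=optics.snapshot('side'); i=s['frame']; cv2.imwrite('pics/side1.png',cv2.resize(i[170:400,240:430],None,fx=3,fy=3,interpolation=cv2.INTER_CUBIC)[:600])
w=optics.snapshot('wrist');print(np.round(np.array(w['cam_to_world'])[:3,3],1))
for nm,uv,z in(('large top',(322,256),77),('large recess',(320,309),34),('pin',(317,343),70),('base',(306,207),20),('med',(307,195),54),('pot',(386,319),30)): print(nm,onz(s,[uv],z).round(1))
E
```

```text
[599.80968755 -89.9779542  303.78062525] 1.4
[600.1 -16.9 371.9]
large top [[595.  -69.5  77. ]]
large recess [[ 580.7 -163.2   34. ]]
pin [[ 562.7 -269.6   70. ]]
base [[587.8 161.3  20. ]]
med [[590.  159.9  54. ]]
pot [[ 695.2 -196.4   30. ]]
```

View pics/side1.png

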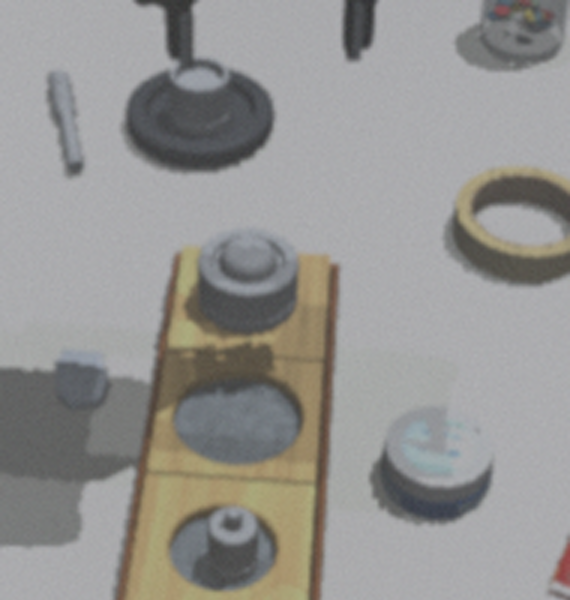

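Side crop: recess at (319,309) px, large-die top at (323,257), pin top at (318,342). Wrist and side disagree by 6–15 mm in y, so I'll use the scene camera as a third check and take a lower, near-vertical wrist view.

Request:
servo_tool:
  plan:
    - [[0,-0.05,0,0,0.0854],[-0.02,-0.05,0,0,0.0854],[-0.02,-0.05,0,0,0.0854],[0,-0.03,0,0,0.0854],[0,0,0,0,0.0854],[0,0,0,0,0.0854],[0,0,0,0,0.0854]]

```text
time: 2.2
tool_pos: [563.4, -261.1, 303.8]
tcp_rot: [-180.0, -0.0, 90.1]
ft_force: [-0.6, 0.8, 0.3]
finger_gap: 85.4
grip_force: 0.0
```

```bash
python3 - <<'E'
from m import *
st=sense();print(st['tool_pos'],st['time'])
c=snap('scene','scene1')
for nm,uv,z in(('large recess',(380,302),34),('base',(227,257),20),('pin',(441,309),70)): print(nm,onz(c,[uv],z).round(1))
s=snap('wrist','w3')
E
```

```text
[ 563.42110643 -261.12895602  303.82533261] 2.2
large recess [[ 575.  -162.2   34. ]]
base [[577.3 159.6  20. ]]
pin [[ 552.6 -265.2   70. ]]
```

View pics/w3.png

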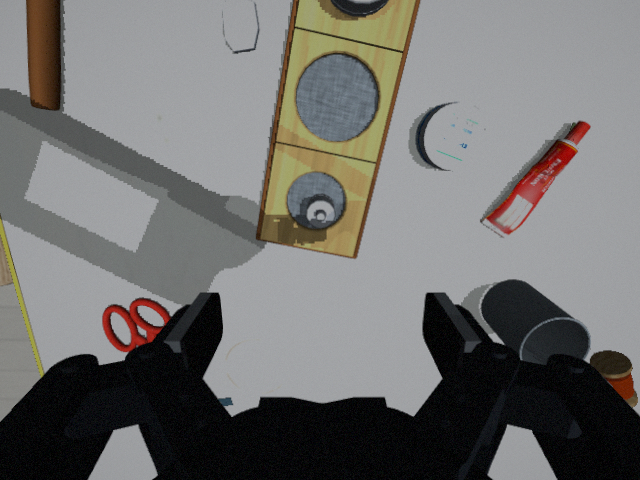

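w3 shows the large recess at (337,97), the medium recess at (316,200), and the small die's pin at (320,215).

```bash
python3 - <<'E'
from m import *
s=optics.snapshot('wrist'); hsv=cv2.cvtColor(s['frame'],cv2.COLOR_BGR2HSV)
print(np.round(s['cam_to_world'],3).tolist())
print([s[k] for k in('fx','fy','cx','cy','dist_coeffs')])
P=lambda uv,z:print(uv,z,onz(s,[uv],z).round(1)[0])
for b,c,z in(((285,45,385,148),(337,97),34),((282,165,350,232),(300,200),34)):
    m=np.zeros((480,640),np.uint8); m[b[1]:b[3],b[0]:b[2]]=(hsv[b[1]:b[3],b[0]:b[2],1]<60)
    m=cv2.morphologyEx(m,cv2.MORPH_OPEN,np.ones((5,5)))
    q=hull(m,c); print(circ(onz(s,q,z)),cv2.boundingRect(q))
P((320,215),70);P((258,240),34);P((356,257),34)
E
```

```text
[[1.0, 0.002, -0.0, 563.466], [0.002, -0.957, -0.289, -188.662], [-0.001, 0.289, -0.957, 372.005], [0.0, 0.0, 0.0, 1.0]]
[344.8717698586717, 344.8717698586717, 322.16769923607103, 233.08700967871638, array([-0.02380441,  0.        ,  0.        ,  0.        ,  0.        ])]
(array([ 576.44715634, -161.5601974 ]), np.float64(37.752996847548474)) (296, 54, 82, 87)
(array([ 556.84481243, -257.17708619]), np.float64(28.775428293372222)) (287, 172, 58, 57)
(320, 215) 70 [ 561.5 -263.    70. ]
(258, 240) 34 [ 497.3 -298.4   34. ]
(356, 257) 34 [ 598.9 -316.9   34. ]
```

Three views agree on the large recess at about (577,-162), with the medium seat at about (557,-260) and the small die at about (561.5,-266). I'll grasp the small die across x, with the fingertips above the rim.

Request:
servo_tool:
  force: 30
  plan:
    - [[-0.002,-0.005,-0.045,0,0.0854],[0,0,-0.045,0,0.0854],[0,0,-0.045,0,0.0854],[0,0,-0.03,0,0.0854],[0,0,-0.02,0,0.0854],[0,0,-0.01,0,0.0854],[0,0,0,0,0.0854],[0,0,0,0,0.0854]]

```text
time: 3.15
tool_pos: [561.7, -267.9, 110.2]
tcp_rot: [179.9, 0.0, 90.0]
ft_force: [0.2, 0.3, 0.5]
finger_gap: 85.4
grip_force: 0.0
```

```bash
python3 - <<'E'
from m import *
st=sense();print(st['tool_pos'],st['ft_force'])
a=snap('side')['frame'];b=snap('wrist')['frame']
x=cv2.resize(a[240:400,240:440],(400,320),interpolation=cv2.INTER_CUBIC);y=cv2.resize(b,(400,300))
cv2.imwrite('pics/a.png',np.hstack([x[:300],y]))
E
```

```text
[ 561.68921844 -267.85340649  110.21545596] [0.20166534 0.29964958 0.53707929]
```

View pics/a.png

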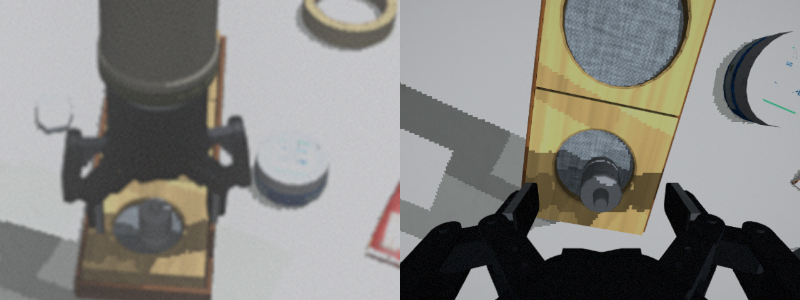

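The small die stands midway between the fingers in both views (side crop (155,215), wrist crop (602,190)), so I'll close and lift.

Request:
servo_tool:
  force: 30
  plan:
    - [[0,0,0,0,0.02],[0,0,0,0,0.02],[0,0,0,0,0.02],[0,0,0,0,0.02],[0,0,0,0,0.02],[0,0,0,0,0.02],[0,0,0,0,0.02],[0,0,0,0,0.02]]

```text
time: 4.05
tool_pos: [561.0, -268.0, 109.3]
tcp_rot: [180.0, 0.0, 90.0]
ft_force: [-2.1, 0.3, 4.4]
finger_gap: 27.0
grip_force: 29.7
```

Request:
servo_tool:
  plan:
    - [[0,0,0.02,0,0.02],[0,0,0.03,0,0.02],[0.005,0.03,0,0,0.02],[0.005,0.04,0,0,0.02],[0.005,0.035,0,0,0.02],[0,0,0,0,0.02],[0,0,0,0,0.02]]

```text
time: 4.75
tool_pos: [575.7, -161.9, 158.2]
tcp_rot: [-179.9, -0.0, 90.1]
ft_force: [0.6, -0.2, -1.9]
finger_gap: 27.1
grip_force: 29.8
```

```bash
python3 - <<'E'
from m import *
st=sense();print(st['tool_pos'],st['ft_force'],st['finger_gap'])
a=snap('side','sidehold')['frame'];b=snap('wrist','whold')['frame']
x=cv2.resize(a[220:370,240:440],(400,300),interpolation=cv2.INTER_CUBIC);y=cv2.resize(b[200:440,160:480],(400,300))
cv2.imwrite('pics/b.png',np.hstack([x,y]))
E
```

```text
[ 575.65353092 -161.94819628  158.20745165] [ 0.61130887 -0.16133008 -1.89229179] 27.051822043468416
```

View pics/b.png

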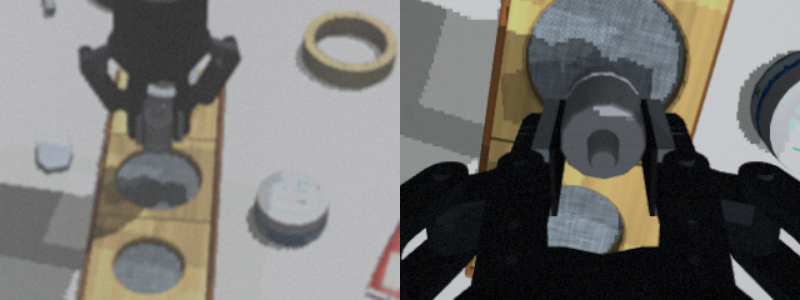

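The die is held upright above the large recess, and the pin top is at wrist pixel (320,316). Now I'll lower it.

```bash
python3 - <<'E'
from m import *
w=optics.snapshot('wrist');s=optics.snapshot('side')
print(onz(w,[(320,316)],120.),onz(s,[(240+79,220+45)],118.))
print('med recess side',onz(s,[(240+74.,220+133.)],34),'large',onz(s,[(240+79.,220+90.)],34))
E
```

```text
[[ 574.9649097  -153.39577415  120.        ]] [[ 580.87998013 -137.59256937  118.        ]]
med recess side [[ 558.96663991 -260.90602371   34.        ]] large [[ 578.60523847 -165.45411314   34.        ]]
```

Request:
servo_tool:
  plan:
    - [[0.001,0,-0.03,0,0.02],[0,0,-0.012,0,0.02],[0,0,-0.006,0,0.02],[0,0,0,0,0.02],[0,0,0,0,0.02]]

```text
time: 5.45
tool_pos: [577.0, -163.3, 111.2]
tcp_rot: [180.0, 0.0, 90.0]
ft_force: [-0.7, 0.7, -1.1]
finger_gap: 27.0
grip_force: 29.8
```

Request:
servo_tool:
  plan:
    - [[0,0,-0.001,0,0.02],[0,0,-0.001,0,0.02],[0,0,0,0,0.02]]

```text
time: 5.75
tool_pos: [577.1, -163.0, 109.3]
tcp_rot: [180.0, 0.0, 90.0]
ft_force: [0.8, -0.3, 0.3]
finger_gap: 26.7
grip_force: 30.0
```

Request:
servo_tool:
  plan:
    - [[0,0,0,0,0.0854],[0,0,0,0,0.0854],[0,0,0,0,0.0854],[0,0,0,0,0.0854],[0,0,0.04,0,0.0854],[0,0,0.045,0,0.0854],[0,0,0.045,0,0.0854],[0.005,0.02,0.045,0,0.0854],[0,0.045,0.02,0,0.0854],[0,0.045,0,0,0.0854]]

```text
time: 6.75
tool_pos: [583.7, -52.6, 309.5]
tcp_rot: [179.5, 0.1, 89.9]
ft_force: [-0.1, 0.5, 0.2]
finger_gap: 85.4
grip_force: 0.0
```

Request:
servo_tool:
  plan:
    - [[0,0.02,0,0,0.0854],[0,0,0,0,0.0854],[0,0,0,0,0.0854]]

```text
time: 7.05
tool_pos: [581.8, -32.6, 303.8]
tcp_rot: [-180.0, 0.0, 90.1]
ft_force: [-0.4, -0.4, 0.2]
finger_gap: 85.4
grip_force: 0.0
```

```bash
python3 - <<'E'
from m import *
print(sense()['tool_pos'])
s=snap('wrist','w4'); 
P=lambda z:[onz(s,[(322,233)],z).round(1)[0].tolist()]; print('axis hits',P(77))
hsv=cv2.cvtColor(s['frame'],cv2.COLOR_BGR2HSV)
for b,c,z in(((250,170,400,300),(318,233),77),):
    m=np.zeros((480,640),np.uint8); m[b[1]:b[3],b[0]:b[2]]=(hsv[b[1]:b[3],b[0]:b[2],1]<60)
    m=cv2.morphologyEx(m,cv2.MORPH_OPEN,np.ones((5,5)))
    q=hull(m,c); print(circ(onz(s,q,z)),cv2.boundingRect(q))
E
```

```text
[581.81249529 -32.64000301 303.81963429]
axis hits [[581.6, -49.4, 77.0]]
(array([593.93155013, -56.28804368]), np.float64(32.12092148937747)) (303, 204, 67, 71)
```

Request:
servo_tool:
  plan:
    - [[0.001,0.049,0,0,0.0854],[0.001,0.049,0,0,0.0854],[0.001,0.049,0,0,0.0854],[0,0.048,0,0,0.0854],[0,0.03,0,0,0.0854],[0,0,0,0,0.0854],[0,0,0,0,0.0854]]

```text
time: 7.8
tool_pos: [585.1, 191.5, 303.4]
tcp_rot: [-180.0, 0.0, 90.0]
ft_force: [-0.7, 0.4, -0.5]
finger_gap: 85.8
grip_force: 0.0
```

```bash
python3 - <<'E'
from m import *
print(sense()['tool_pos'],sense()['time'])
s=snap('wrist','w5'); g=cv2.cvtColor(s['frame'],cv2.COLOR_BGR2GRAY)
def f(mask,b,c,z,n):
    m=np.zeros((480,640),np.uint8); m[b[1]:b[3],b[0]:b[2]]=mask[b[1]:b[3],b[0]:b[2]]
    q=hull(m,c); print(n,circ(onz(s,q,z)),cv2.boundingRect(q))
try: f(g<95,(230,150,390,295),(290,250),20,'base'); f(g>120,(280,200,345,275),(312,240),54,'med')
except Exception as e: print(e)
a=cv2.imread('pics/w4.png'); cv2.imwrite('pics/w45.png',np.hstack([a[100:400,120:520],s['frame'][100:400,120:520]]))
E
```

```text
[585.11462776 191.49363161 303.42833141] 7.8
base (array([555.82235873, 174.15507506]), np.float64(79.14417909907978)) (230, 161, 146, 109)
max() iterable argument is empty
```

View pics/w45.png

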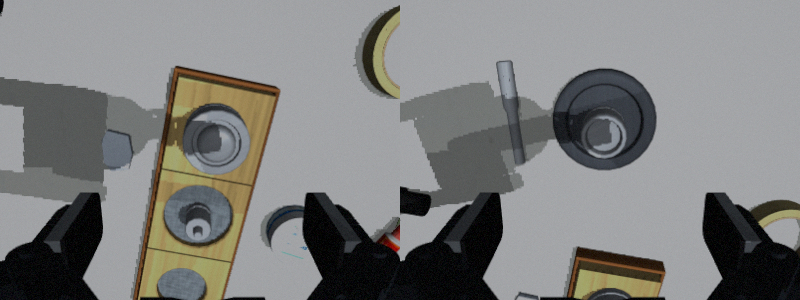

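w5 shows the base centre at (325,219) and the medium die's top ring at (322,236). w4 shows the small die standing in the middle recess.

```bash
python3 - <<'E'
from m import *
w=optics.snapshot('wrist');s=optics.snapshot('side');print(np.array(w['cam_to_world'])[:3,3])
print('base',onz(w,[(325,219),(273,219),(377,219),(325,168),(325,270)],20).round(1).tolist())
print('med',onz(w,[(322,236)],54).round(1))
# side: base ellipse/med ring from crop1
cr=lambda x,y:(240+x/3,170+y/3)
print('side base L,R,top,bot',onz(s,[cr(127,112),cr(273,112),cr(200,66),cr(200,157)],20).round(1).tolist())
print('side med',onz(s,[cr(199,78)],54).round(1))
E
```

```text
[585.54093961 263.30948662 371.51176011]
base [[588.0, 172.1, 20.0], [533.2, 172.2, 20.0], [642.7, 172.1, 20.0], [587.9, 225.2, 20.0], [588.0, 114.1, 20.0]]
med [[584.9 164.   54. ]]
side base L,R,top,bot [[534.8, 165.4, 20.0], [643.6, 154.5, 20.0], [595.1, 219.1, 20.0], [583.7, 106.0, 20.0]]
side med [[588.1 156.3  54. ]]
```

Request:
servo_tool:
  plan:
    - [[0.001,-0.015,-0.045,0,0.0854],[0,-0.016,-0.045,0,0.0854],[0,0,-0.045,0,0.0854],[0,0,-0.04,0,0.0854],[0,0,-0.02,0,0.0854],[0,0,-0.013,0,0.0854],[0,0,0,0,0.0854],[0,0,0,0,0.0854]]

```text
time: 8.75
tool_pos: [586.8, 160.7, 97.2]
tcp_rot: [179.9, -0.0, 90.0]
ft_force: [0.1, 0.3, 0.0]
finger_gap: 85.6
grip_force: 0.0
```

```bash
python3 - <<'E'
from m import *
st=sense();print(st['tool_pos'],st['ft_force'])
a=snap('side')['frame'];b=snap('wrist')['frame']
x=cv2.resize(a[120:270,240:440],(400,300),interpolation=cv2.INTER_CUBIC);y=cv2.resize(b,(400,300))
cv2.imwrite('pics/c.png',np.hstack([x,y]))
E
```

```text
[586.82941704 160.7385571   97.22050427] [0.07619632 0.29474939 0.01855246]
```

View pics/c.png

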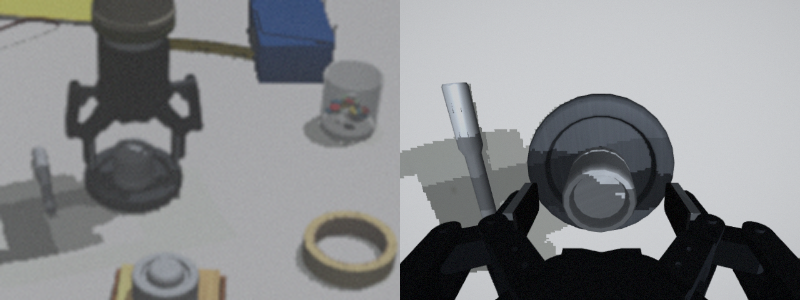

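The medium die at (600,193) in the wrist crop is midway between the open fingers. I'll close on it with 40 N.

Request:
servo_tool:
  force: 40
  plan:
    - [[0,0,-0.001,0,0.038],[0,0,0,0,0.038],[0,0,0,0,0.038],[0,0,0,0,0.038],[0,0,0,0,0.038],[0,0,0,0,0.038]]

```text
time: 9.45
tool_pos: [586.3, 161.3, 95.8]
tcp_rot: [179.9, -0.0, 90.0]
ft_force: [-1.9, 0.2, 5.4]
finger_gap: 44.7
grip_force: 40.9
```

Request:
servo_tool:
  plan:
    - [[0,0,0.02,0,0.038],[0,0,0.04,0,0.038],[0,0,0.045,0,0.038],[0,0,0,0,0.038],[0,0,0,0,0.038]]

```text
time: 9.95
tool_pos: [586.5, 161.3, 201.0]
tcp_rot: [179.9, -0.0, 90.0]
ft_force: [-0.1, -0.3, -4.0]
finger_gap: 44.9
grip_force: 42.3
```

```bash
python3 - <<'E'
from m import *
st=sense();print(st['tool_pos'],st['ft_force'],st['finger_gap'])
snap('side','s6');w=snap('wrist','w6')['frame'];g=cv2.cvtColor(w,cv2.COLOR_BGR2GRAY)
a=cv2.imread('pics/s6.png');x=cv2.resize(a[80:280,220:400],(540,600),interpolation=cv2.INTER_CUBIC)
cv2.imwrite('pics/d.png',np.hstack([x,cv2.resize(w[180:440,220:420],(260,338))[:338]] if 0 else [x]))
E
```

```text
[586.47759341 161.33242173 201.00485396] [-0.07834778 -0.27303803 -3.9725641 ] 44.859492009516806
```

View pics/w6.png

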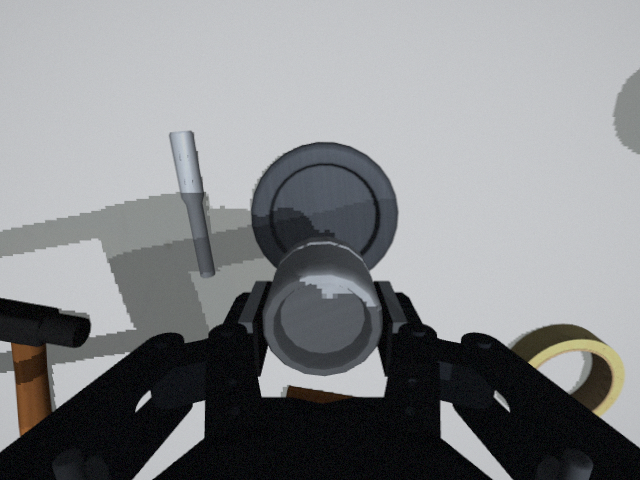

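w6 shows the die held upright, top centre at (323,323), with the base ellipse centred at (325,212).

```bash
python3 - <<'E'
from m import *
w=optics.snapshot('wrist')
print(np.array(w['cam_to_world'])[:3,3])
print('top',onz(w,[(323,323),(264,318),(382,318),(323,275),(323,375)],159).round(1).tolist())
print('base',onz(w,[(325,142),(325,286),(252,212),(398,212)],20).round(1).tolist())
E
```

```text
[585.12192676 233.50920692 265.73426097]
top [[585.0, 168.1, 159.0], [564.3, 170.0, 159.0], [605.6, 170.1, 159.0], [585.0, 186.4, 159.0], [585.0, 146.1, 159.0]]
base [[586.1, 224.7, 20.0], [586.3, 115.8, 20.0], [532.7, 175.1, 20.0], [639.6, 175.1, 20.0]]
```

With the wrist camera about 10 mm farther back, every known size fits: the recesses come out exactly 100 mm apart. Targets are then:
- seat_medium (556.7,-257.6)
- seat_small (596.8,-61.6)
- base (587.5,169.3)
- die_large (594.5,-59)

Request:
servo_tool:
  plan:
    - [[-0.002,-0.04,0,0,0.038],[-0.0035,-0.048,0,0,0.038],[-0.0035,-0.048,0,0,0.038],[-0.0035,-0.048,0,0,0.038],[-0.0035,-0.048,0,0,0.038],[-0.0035,-0.048,0,0,0.038],[-0.0035,-0.048,0,0,0.038],[-0.0035,-0.048,0,0,0.038],[-0.003,-0.043,0,0,0.038],[0,0,0,0,0.038]]

```text
time: 11.1
tool_pos: [554.3, -262.8, 197.7]
tcp_rot: [-179.8, 0.0, 89.7]
ft_force: [-0.7, 0.6, -3.5]
finger_gap: 44.4
grip_force: 42.1
```

Request:
servo_tool:
  plan:
    - [[0,0,0,0,0.038],[0,0,0,0,0.038]]

```text
time: 11.3
tool_pos: [555.8, -256.6, 198.2]
tcp_rot: [-179.9, -0.1, 90.0]
ft_force: [0.1, 0.1, -3.2]
finger_gap: 44.7
grip_force: 42.1
```

Request:
servo_tool:
  plan:
    - [[0.001,-0.001,-0.04,0,0.038],[0,0,-0.03,0,0.038],[0,0,-0.01,0,0.038],[0,0,-0.005,0,0.038],[0,0,-0.003,0,0.038],[0,0,0,0,0.038],[0,0,0,0,0.038]]

```text
time: 12.0
tool_pos: [558.3, -259.2, 113.6]
tcp_rot: [179.9, 0.1, 90.0]
ft_force: [0.1, 0.5, -2.7]
finger_gap: 44.8
grip_force: 42.1
```

Request:
servo_tool:
  plan:
    - [[0,0,-0.003,0,0.038],[0,0,-0.002,0,0.038],[0,0,0,0,0.038],[0,0,0,0,0.038]]

```text
time: 12.4
tool_pos: [557.8, -259.1, 107.8]
tcp_rot: [179.9, 0.0, 90.0]
ft_force: [-1.5, 0.8, 3.1]
finger_gap: 44.5
grip_force: 42.5
```

Contact on the recess floor. I'll release, rise and go over the large die.

Request:
servo_tool:
  plan:
    - [[0,0,0,0,0.0854],[0,0,0,0,0.0854],[0,0,0,0,0.0854],[0,0,0,0,0.0854],[0,0,0.04,0,0.0854],[0,0,0.045,0,0.0854],[0,0,0.045,0,0.0854],[0,0,0.02,0,0.0854],[0.0075,0.04,0,0,0.0854],[0.0075,0.04,0,0,0.0854]]

```text
time: 13.4
tool_pos: [572.8, -179.1, 258.5]
tcp_rot: [179.8, 0.1, 89.8]
ft_force: [0.9, -0.4, -0.4]
finger_gap: 85.5
grip_force: 0.0
```

Request:
servo_tool:
  plan:
    - [[0.0075,0.04,0,0,0.0854],[0.0075,0.04,0,0,0.0854],[0.007,0.04,0,0,0.0854],[0,0,0,0,0.0854],[0,0,0,0,0.0854],[0,0,0,0,0.0854]]

```text
time: 14.0
tool_pos: [594.3, -59.6, 256.8]
tcp_rot: [-180.0, 0.0, 90.0]
ft_force: [-0.7, -0.3, 0.6]
finger_gap: 85.2
grip_force: 0.0
```

```bash
python3 - <<'E'
from m import *
print(sense()['tool_pos'],sense()['time'])
w=snap('wrist','w7');s=snap('side')
cv2.imwrite('pics/e.png',np.hstack([w['frame'][100:400,120:520],cv2.resize(s['frame'][230:400,240:440],(400,340))[:300]]))
T=np.array(w['cam_to_world']);T[2,3]+=9.6;T[1,3]+=1.5;w['cam_to_world']=T
hsv=cv2.cvtColor(w['frame'],cv2.COLOR_BGR2HSV)
m=(hsv[...,1]<60)&(hsv[...,2]>60);m=m.astype(np.uint8);m[:, :250]=0;m[:,400:]=0
print(T[:3,3])
E
```

```text
[594.27440066 -59.63626327 256.84504387] 14.0
[594.50783971  14.37855889 334.43750883]
```

View pics/e.png

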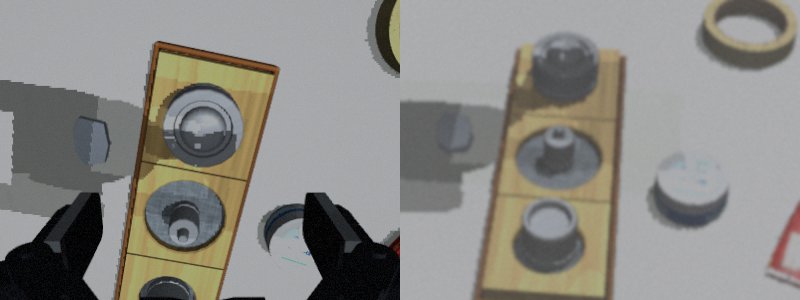

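The medium die stands flat in its recess. The large die's top is at (323,225), which puts it at about (595,-57.5). Descending.

Request:
servo_tool:
  plan:
    - [[0.001,0.002,-0.04,0,0.0854],[0,0,-0.04,0,0.0854],[0,0,-0.03,0,0.0854],[0,0,-0.02,0,0.0854],[0,0,-0.01,0,0.0854],[0,0,-0.003,0,0.0854],[0,0,0,0,0.0854],[0,0,0,0,0.0854]]

```text
time: 14.9
tool_pos: [596.4, -57.3, 115.6]
tcp_rot: [179.9, 0.0, 90.0]
ft_force: [0.3, 0.3, 0.5]
finger_gap: 85.4
grip_force: 0.0
```

Request:
servo_tool:
  force: 60
  plan:
    - [[-0.001,0,-0.002,0,0.0854],[0,0,0,0,0.056],[0,0,0,0,0.056],[0,0,0,0,0.056],[0,0,0,0,0.056],[0,0,0,0,0.056],[0,0,0,0,0.056]]

```text
time: 15.6
tool_pos: [594.9, -56.9, 112.9]
tcp_rot: [179.9, 0.0, 90.0]
ft_force: [-1.3, 0.1, 5.9]
finger_gap: 62.1
grip_force: 66.8
```

Request:
servo_tool:
  plan:
    - [[0,0,0.01,0,0.056],[0,0,0.03,0,0.056],[0,0,0.04,0,0.056],[0,0,0,0,0.056],[0,0,0,0,0.056]]

```text
time: 16.1
tool_pos: [594.8, -56.9, 192.7]
tcp_rot: [179.9, 0.0, 90.0]
ft_force: [-0.7, -0.4, -4.9]
finger_gap: 62.3
grip_force: 67.9
```

```bash
python3 - <<'E'
from m import *
st=sense();print(st['tool_pos'],st['ft_force'],st['finger_gap'])
w=snap('wrist','w8')
E
```

```text
[594.75975109 -56.88901688 192.68616545] [-0.720794   -0.41715828 -4.93311075] 62.323314253004725
```

View pics/w8.png

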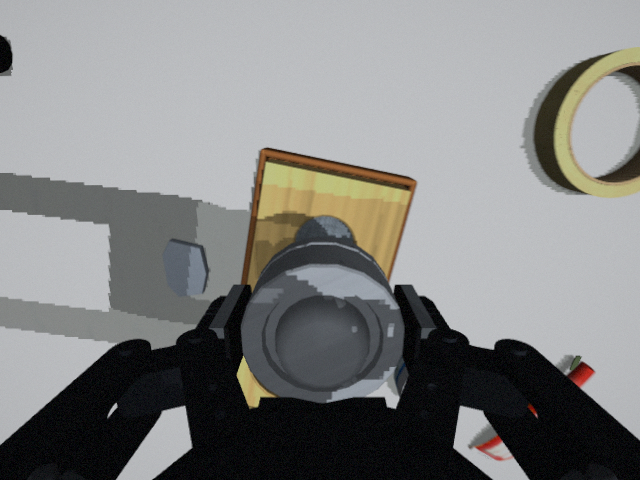

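w8 shows the large die held upright, top centre near (322,332), about 2 mm +y of the TCP. Carrying it to the base.

Request:
servo_tool:
  plan:
    - [[-0.001,0.03,0,0,0.056],[-0.0015,0.045,0,0,0.056],[-0.0015,0.045,0,0,0.056],[-0.0015,0.045,0,0,0.056],[-0.001,0.035,0,0,0.056],[-0.001,0.025,0,0,0.056],[0,0,0,0,0.056],[0,0,0,0,0.056],[0,0,0,0,0.056]]

```text
time: 17.05
tool_pos: [586.1, 167.2, 190.2]
tcp_rot: [-179.8, 0.1, 90.0]
ft_force: [-0.5, -1.6, -3.3]
finger_gap: 62.2
grip_force: 67.6
```

Request:
servo_tool:
  plan:
    - [[0,0,-0.03,0,0.056],[0,0,-0.03,0,0.056],[0,0,-0.015,0,0.056],[0,0,-0.01,0,0.056],[0,0,0,0,0.056],[0,0,0,0,0.056],[0,0,0,0,0.056]]

```text
time: 17.75
tool_pos: [588.1, 168.3, 108.8]
tcp_rot: [179.8, -0.0, 90.0]
ft_force: [0.3, -0.8, -4.5]
finger_gap: 62.3
grip_force: 67.5
```

Request:
servo_tool:
  plan:
    - [[0,-0.0005,-0.006,0,0.056],[0,0,-0.004,0,0.056],[0,0,-0.002,0,0.056],[0,0,-0.002,0,0.056],[0,0,0,0,0.056]]

```text
time: 18.25
tool_pos: [586.6, 167.7, 92.4]
tcp_rot: [-180.0, -0.0, 90.0]
ft_force: [-0.6, -0.2, -4.4]
finger_gap: 62.1
grip_force: 67.5
```

In the recess with no rim contact; lowering the last 1.5 mm.

Request:
servo_tool:
  plan:
    - [[0,0,-0.001,0,0.056],[0,0,-0.0005,0,0.056],[0,0,0,0,0.056],[0,0,0,0,0.056]]

```text
time: 18.65
tool_pos: [586.9, 167.7, 91.5]
tcp_rot: [180.0, -0.0, 90.0]
ft_force: [0.8, 1.2, -5.4]
finger_gap: 62.3
grip_force: 67.5
```

Request:
servo_tool:
  plan:
    - [[0,0,-0.001,0,0.056],[0,0,0,0,0.056],[0,0,0,0,0.056]]

```text
time: 18.95
tool_pos: [587.1, 167.8, 90.9]
tcp_rot: [180.0, -0.0, 90.0]
ft_force: [-2.7, 0.9, 1.8]
finger_gap: 62.0
grip_force: 68.1
```

Seated. I'll release and go to the small die, which w7 puts at about (577,-157).

Request:
servo_tool:
  plan:
    - [[0,0,0,0,0.0854],[0,0,0,0,0.0854],[0,0,0,0,0.0854],[0,0,0,0,0.0854],[0,0,0.03,0,0.0854],[0,0,0.045,0,0.0854],[0,0,0.045,0,0.0854],[0,0,0.03,0,0.0854],[-0.001,-0.046,0,0,0.0854],[-0.001,-0.046,0,0,0.0854]]

```text
time: 19.95
tool_pos: [585.7, 75.7, 242.7]
tcp_rot: [179.8, -0.0, 90.2]
ft_force: [-0.0, 0.2, -0.2]
finger_gap: 84.9
grip_force: 0.0
```

Request:
servo_tool:
  plan:
    - [[-0.002,-0.046,0,0,0.0854],[-0.002,-0.046,0,0,0.0854],[-0.002,-0.046,0,0,0.0854],[-0.001,-0.046,0,0,0.0854],[-0.001,-0.04,0,0,0.0854],[0,-0.01,0,0,0.0854],[0,0,0,0,0.0854],[0,0,0,0,0.0854]]

```text
time: 20.75
tool_pos: [576.9, -157.5, 240.3]
tcp_rot: [-180.0, -0.0, 90.0]
ft_force: [-0.2, -0.0, -0.5]
finger_gap: 85.4
grip_force: 0.0
```

```bash
python3 - <<'E'
from m import *
print(sense()['tool_pos'],sense()['time'])
w=snap('wrist','w9');s=snap('side')
cv2.imwrite('pics/f.png',np.hstack([w['frame'][60:360,120:520],cv2.resize(s['frame'][180:360,240:440],(400,360))[:300]]))
E
```

```text
[ 576.90651418 -157.52119459  240.26029227] 20.75
```

View pics/f.png

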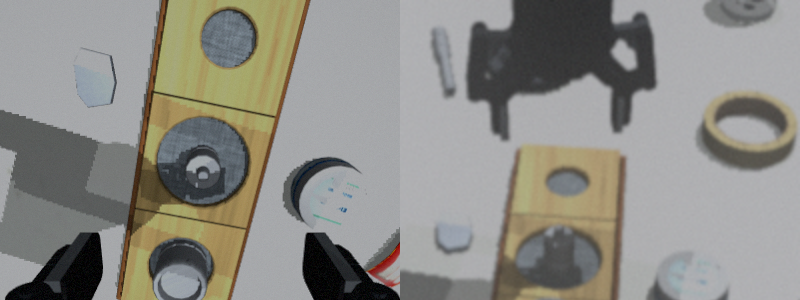

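f shows the pin top at (323,234) and the small recess at (349,98). That was my 15th picture by count, one over the allowed 14, so I'll view no more and work from numbers only.

```bash
python3 - <<'E'
from m import *
w=optics.snapshot('wrist')
T=np.array(w['cam_to_world']);T[2,3]+=9.6;T[1,3]+=1.5;w['cam_to_world']=T
print('pin',onz(w,[(323,234)],70).round(1),'small recess',onz(w,[(349,98),(321,98),(377,98)],34).round(1).tolist(),'large',onz(w,[(323,220)],34).round(1))
E
```

```text
pin [[ 577.7 -158.4   70. ]] small recess [[597.6, -59.6, 34.0], [576.0, -59.7, 34.0], [619.2, -59.6, 34.0]] large [[ 577.7 -157.    34. ]]
```

Request:
servo_tool:
  force: 30
  plan:
    - [[0.001,-0.001,-0.04,0,0.0854],[0,0,-0.04,0,0.0854],[0,0,-0.03,0,0.0854],[0,0,-0.015,0,0.0854],[0,0,-0.004,0,0.0854],[0,0,0,0,0.0854],[0,0,0,0,0.0854]]

```text
time: 21.6
tool_pos: [579.3, -159.6, 113.6]
tcp_rot: [179.8, 0.1, 90.0]
ft_force: [-0.2, -0.1, 0.6]
finger_gap: 85.6
grip_force: 0.0
```

Request:
servo_tool:
  plan:
    - [[0,0,-0.001,0,0.02],[0,0,0,0,0.02],[0,0,0,0,0.02],[0,0,0,0,0.02],[0,0,0,0,0.02],[0,0,0,0,0.02],[0,0,0,0,0.02],[0,0,0,0,0.02]]

```text
time: 22.4
tool_pos: [578.1, -159.5, 110.9]
tcp_rot: [180.0, 0.0, 90.0]
ft_force: [-1.7, -1.0, 5.3]
finger_gap: 26.8
grip_force: 29.9
```

Request:
servo_tool:
  plan:
    - [[0,0,0.02,0,0.02],[0,0,0.03,0,0.02],[0.006,0.03,0,0,0.02],[0.007,0.04,0,0,0.02],[0.0065,0.0285,0,0,0.02],[0,0,0,0,0.02],[0,0,0,0,0.02],[0,0,-0.02,0,0.02],[0,0,-0.01,0,0.02],[0,0,0,0,0.02]]

```text
time: 23.4
tool_pos: [595.5, -61.5, 127.7]
tcp_rot: [-179.7, -0.0, 89.9]
ft_force: [0.0, -0.5, -1.1]
finger_gap: 26.6
grip_force: 29.9
```

```bash
python3 - <<'E'
from m import *
st=sense();print(st['tool_pos'],st['finger_gap'],st['ft_force'])
E
```

```text
[595.46191344 -61.49558719 127.70176633] 26.629323145235585 [ 0.04925097 -0.45958098 -1.05461014]
```

Request:
servo_tool:
  plan:
    - [[0.001,0,-0.006,0,0.02],[0,0,-0.006,0,0.02],[0,0,-0.003,0,0.02],[0,0,0,0,0.02],[0,0,0,0,0.02]]

```text
time: 23.9
tool_pos: [598.5, -60.8, 115.5]
tcp_rot: [180.0, 0.0, 90.0]
ft_force: [0.5, 0.9, -0.9]
finger_gap: 26.6
grip_force: 29.9
```

Request:
servo_tool:
  plan:
    - [[-0.0005,0,-0.003,0,0.02],[0,0,-0.001,0,0.02],[0,0,-0.001,0,0.02],[0,0,0,0,0.02],[0,0,0,0,0.02]]

```text
time: 24.4
tool_pos: [598.0, -60.8, 110.9]
tcp_rot: [180.0, 0.0, 90.0]
ft_force: [-2.8, 0.7, 5.3]
finger_gap: 26.6
grip_force: 30.3
```

Seated at the expected height. I'll release, rise and check numerically.

Request:
servo_tool:
  plan:
    - [[0,0,0,0,0.0854],[0,0,0,0,0.0854],[0,0,0,0,0.0854],[0,0,0,0,0.0854],[0,0,0.04,0,0.0854],[0,0,0.045,0,0.0854],[0,0,0.045,0,0.0854],[0,0.03,0.03,0,0.0854],[0,0,0.03,0,0.0854],[0,0,0,0,0.0854]]

```text
time: 25.4
tool_pos: [600.0, -30.4, 306.6]
tcp_rot: [179.5, 0.1, 90.1]
ft_force: [1.0, -0.3, 0.4]
finger_gap: 85.4
grip_force: 0.0
```

```bash
python3 - <<'E'
from m import *
s=optics.snapshot('side');st=sense();print(st['tool_pos'],st['finger_gap'],st['time'])
w=optics.snapshot('wrist');T=np.array(w['cam_to_world']);T[2,3]+=9.6;T[1,3]+=1.5;w['cam_to_world']=T
def proj(s,p):
    T=np.linalg.inv(np.array(s['cam_to_world']));K=np.array([[s['fx'],0,s['cx']],[0,s['fy'],s['cy']],[0,0,1]])
    return cv2.projectPoints(np.array([p],float),cv2.Rodrigues(T[:3,:3])[0],T[:3,3],K,np.array(s['dist_coeffs'],float))[0].ravel()
# wrist: grey parts inside small section: fit bright top of small die
u,v=proj(w,(597,-60,58));print('expected small top px',u,v)
g=cv2.cvtColor(w['frame'],cv2.COLOR_BGR2GRAY)
c=cv2.HoughCircles(cv2.medianBlur(g,3)[int(v)-60:int(v)+60,int(u)-60:int(u)+60],cv2.HOUGH_GRADIENT,1,8,param1=100,param2=12,minRadius=10,maxRadius=35)
for x in (c[0][:5] if c is not None else []):
    p=(x[0]+int(u)-60,x[1]+int(v)-60);print(x[2].round(1),'z58',onz(w,[p],58).round(1)[0],'z34',onz(w,[p],34).round(1)[0])
E
```

```text
[599.16808695 -30.66497923 303.67245438] 85.21281908088763 25.45
expected small top px 318.5275367813438 238.1863194093697
20.7 z58 [596.  -56.2  58. ] z34 [595.8 -63.6  34. ]
33.3 z58 [618.3 -37.   58. ] z34 [619.7 -43.   34. ]
25.2 z58 [627.9 -34.1  58. ] z34 [630.  -39.8  34. ]
34.4 z58 [597. -35.  58.] z34 [596.9 -40.9  34. ]
29.9 z58 [584.3 -53.1  58. ] z34 [583.2 -60.3  34. ]
```

All three dies touched down at exactly the TCP heights expected for their recess floors, so I'm handing in.

```bash
python3 -c "
from h import *
print(r.hand_in())"
```

```text
the job is handed in; nothing more can be done
None
```

The job is handed in, with no verdict returned: the large die is on the setting base and the medium and small dies are in their own recesses, each touching down at the expected floor height, though I viewed 15 pictures (limit 14) and so did not check the final small-die placing or the pot by picture.

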